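# Close a two-part mould with a ball-hitch lifting coupler, unhitch it and hold it up

## Task

Carry the aluminium top half of the mould by the lifting coupler hitched to its ball, lower it over the two locating pins of the steel bottom half until it lies flush, and keep hold of it until then: do not drop it or unhitch it early. Then, with the mould closed, pull the coupler's spring latch sideways, lift the coupler off the ball, and finish while still holding the coupler still in the air, its underside at least 5 cm clear above the ball. Leave the mould closed and the other things on the bench where they are.

Things in the scene. Friction and masses are not known exactly. Their poses are not given: they have to be found in the camera images.
- mould_bottom: Bottom half of the mould: dark steel block 160x100x30 mm (x, y, z), open cavity in its top, a small clamping foot at each end; fixed to the bench, at the left or the right. Origin: centre of its underside; top face 30 mm above. Two locating pins, 10 mm in diameter with tapering noses, stand 22 mm above the top face at (-55, -28) and (55, 28) mm.
- mould_top: Top half: loose aluminium plate 150x90x16 mm, about 0.5 kg, flat on the bench at the start. Origin: centre of its underside. Two 13.5 mm through holes at (-55, -28) and (55, 28) mm. Closed, its origin lies 30 mm above the bottom half's origin, x axes in line, either way round. On its top two ribs, 9 mm high, along x at y = +-18 to 23 mm, keep the coupler in line (2.5 degrees of play).
- ball (a point): Centre of the ball stud on the plate: ball 22 mm in diameter, centre 46 mm above the plate's origin, 30 mm above its top face.
- coupler: Grey lifting coupler, 0.28 kg with latch, hitched over the ball at the start, 16 mm above the plate's origin and with the same axes: square socket 33x33x50 mm, four low feet, and a tongue stub (tube 26x26 mm) reaching 85 mm along +x. Origin: centre of its underside. Lifted while latched it rises 1.5 mm, then carries the plate, which hangs level with a little play.
- latch (a joint): Slide of the spring latch, m: 0 latched, 0.020 open against a stop. Opens as the tab is pulled to the coupler's +y: to the left looking from the ball out along the tongue stub, the side where the steel strap comes down outside the socket. Spring 2.4 N at 0, 4.8 N at 0.020. Its fork lies under the ball; from 0.017 on the coupler lifts off freely. It springs back when let go or clear of the ball.
- latch_tab (a point): Grip point on the latch's upright finger tab on top of the coupler, above the ball: 82 mm above the coupler's origin, tab from 58 to 100 mm. Tab 10 mm thick along the coupler's y, 32 mm wide along x. Pinched across its thickness from above (40 N is ample) it carries coupler and plate and also pulls the latch. Moves with the latch.
- solder_tin: round flat white tin with a yellow top, 44 mm across, 20 mm high, standing between the working areas; bystander, origin under its centre
- charcoal_block: black charcoal soldering block, 44x68x25 mm, toward the back; bystander, origin under its centre
- pliers: red-handled flat-nose pliers, 40x120x12 mm, lying toward the back; bystander, origin under its centre
- flint_striker: wire flint striker with a cup at one end, 36x128x17 mm, lying at the left; bystander, origin under its centre
- tweezers: cross-lock tweezers, 20x166x10 mm, lying at the right; bystander, origin under its centre
- iron_weight: black cast iron weight with a ring, 63x63x94 mm, at the left front; bystander, origin under its centre

How it is judged:
By the outcome, as a careful person would: the job done as asked, in the order asked, and still so for the second after the job is handed in, while the arm keeps its last pose, push and grip.
It also fails if it takes over 54 s, if anything falls off the work surface, if the arm or the gripper's body presses on something with over 40 N, if the wrist force passes 120 N, or if a joint passes its speed limit or range.

## Robot

A 7-joint arm with a two-finger parallel gripper is mounted at the origin on a cart in front of the work surface, level with it; the furniture and walls round the work are solid. World frame = base frame: x ahead of the robot, y to its left, z up, the work surface at z = 0. Lengths are in m, angles in rad, forces in N, time in s.
With the tool pointing down it reaches from about 0.4 to 0.85 m from the base axis. Payload 4.5 kg.
Tool frame: the origin (TCP) lies midway between the tips of the shut fingers; the grasp point (between the pads) lies 19 mm behind it; y points along the fingers, z is the direction in which the jaws open and shut, and the axes are right-handed (so a half turn about y gives the same grasp; the last joint's range is limited). The gripper opens to 85 mm and grips with 20 to 120 N. Pads are 22 mm wide; open, the fingers measure 114 mm over their backs; the gripper's body (76 mm by 85 mm) begins 54 mm behind the grasp point. The pads swing forward as they close: fully open they stand 13 mm farther back than shut.
Start: joints at [0.034, 0.689, -0.195, 1.565, 0.157, 0.902, -0.215], TCP at [0.625, 0, 0.207] pointing down, gripper open.
Joint ranges: [-3.01, 3.01], [-0.46, 2.08], [-1.47, 1.51], [0.13, 2.56], [-1, 4.14], [0.04, 2.09], [-2.66, 2.66]. Speed limits (rad/s): [2.57, 2.57, 3.14, 3.14, 3.14, 3.14, 3.14].

## Interface

Orientations are given as a unit quaternion [w, x, y, z].
In Python, from station import r gives the robot as it stands.
- The arm moves only by the tool arm_command, never from a script. Its argument "moves" is one flat list of numbers, 7 for each row, row after row: the finger opening in m, from 0 to 0.0854, then the shift along the tool's x, y, z in m, then the turn, a rotation vector about the tool's x, y, z in degrees. A call has 1 to 10 rows; each row shifts and turns the commanded pose from where the row before left it, along the tool's axes as they then stand; what a row does not reach is not made up. A row lasts 1/12 s, in which the tool goes at most 41.7 mm and 7.16 degrees, less where a joint would pass 70% of its speed; a pose out of reach is approached as far as the arm can. A call is refused whole if a number of a shift passes 0.0417 or a number of a turn 7.16, either way. A call with a gripper value outside its range is refused whole. The fingers move at their own pace and stop on an object; "force" is the grip in N (left out, the last holds). Time passes only in rows, so rows that do not move let the fingers close. It gives the time, the measured TCP pose, the force and the opening at its end, in the units of the state.
- r.get_obs(): the state, without advancing time (a new reading comes with each control period).
- r.read_camera(name): name is "scene" or "top" or "wrist"; returns (picture, depth): 480x640x3 uint8, red, green, blue; 480x640 float32, m along the optical axis (not along the pixel's ray), 0 where there is no reading.
- r.calibration(name): a dict with "fx", "fy", "cx", "cy" (pixels), "R" (3x3) and "t" (3): a world point X has camera coordinates R X + t. Camera axes: x right, y down, z forward; pixel columns grow to the right and rows downward; lengths in m; the calibration is good to about 2 mm. A picture is of the moment at which its call begins: read the wrist's pose just before it. calibration takes no time and is no camera call; for the wrist camera it gives the pose at the moment of the call.
- r.job_done(): hands the job in, once; it reports no verdict.
Trained networks look in the newest picture that a camera, given by its name, has taken for a name from the list of things; names that differ only in an ending like _2 or _b are one class to them, and where a whole thing is asked for, a point or a joint stands for the part that bears it (a point fixed in the world has none). Each returns a list of dicts, best first, with "confidence" (0 to 1); they miss things now and then, are a little off and sometimes report something else, mostly with a low value. They report only what shows in the picture. A call takes as long as a camera call.
- r.trace(camera, thing): "mask" (480x640 bool, what is visible of it).
- r.place_of(camera, thing): "position" ([x, y, z] in m, in the coordinates of the camera as it stood for that picture, good to about 4 mm: a listed point, or the origin of a listed thing).
The state is a dict: "clock": time; "q": joint angles; "dq": joint speeds; "joint_efforts": joint torques, N m; "eef_pos": TCP position; "eef_rot": TCP orientation; "wrist_force": force on the tool from outside, world axes, zero at the start; "torque": the same for the moment, N m; "finger_gap": finger opening in m.
Only numpy, scipy, OpenCV 4.12 (cv2) and the standard library are available. Lean on these libraries where they do the work, as an engineer would, in place of code of your own. Each camera call takes 0.05 s, during which the arm holds its last target. There are 200 camera calls.

## Working session

There is one attempt and no reset: what is moved stays moved. The work goes in short steps, Python scripts to look and compute and a tool call to move; the robot and the scene stay as the last step left them, time stands still between calls to the robot, and variables do not carry over. Pictures are saved under pics/ and viewed, about 8 in all and at most 12, crops included, and the job is handed in when it is done.

Besides the shell and the picture viewer there is one more tool, called after ">>>" by a JSON object that holds its "op" and its "data". arm_command: Moves the arm, as the interface text tells. Its arguments: {"type":"object","properties":{"moves":{"type":"array"},"force":{"type":"number"}},"required":["moves"]}

```bash
mkdir -p pics
cat > h.py <<'E'
import numpy as np, cv2
from station import r
from scipy.spatial.transform import Rotation as Ro
def cam(n,save=None):
    c=r.calibration(n); p,d=r.read_camera(n)
    if save: cv2.imwrite('pics/'+save,p[:,:,::-1])
    return c,p,d
def world(c,X): return np.array(c['R']).T@(np.array(X)-np.array(c['t']))
def px(c,X):
    x=np.array(c['R'])@np.array(X)+np.array(c['t']); return x[0]/x[2]*c['fx']+c['cx'], x[1]/x[2]*c['fy']+c['cy']
def cloud(c,d):
    v,u=np.mgrid[:480,:640]; P=np.stack([(u-c['cx'])/c['fx']*d,(v-c['cy'])/c['fy']*d,d],-1)
    return (P-np.array(c['t']))@np.array(c['R'])
def find(cn,c,names):
    for n in names:
        for o in r.place_of(cn,n)[:2]: print(cn,n,round(o['confidence'],2),world(c,o['position']).round(4))
def tool():
    o=r.get_obs(); q=o['eef_rot']; return o,Ro.from_quat([q[1],q[2],q[3],q[0]])
E
python3 - <<'E'
from h import *
o,R=tool(); print(o['clock'],o['eef_pos'],R.as_matrix().round(3),o['finger_gap'])
for n in ['top','scene']:
    c,p,d=cam(n,n+'0.png'); np.savez('/tmp/%s.npz'%n,d=d,p=p)
    find(n,c,['mould_bottom','mould_top','ball','coupler','latch_tab']+(['solder_tin','charcoal_block','pliers','flint_striker','tweezers','iron_weight'] if n=='top' else []))
E
```

```text
0.0 [ 6.24295789e-01 -5.44792296e-05  2.06280475e-01] [[ 0.    -0.002  1.   ]
 [-1.    -0.     0.   ]
 [ 0.    -1.    -0.002]] 0.08564309153606937
top mould_bottom 0.79 [ 0.5335 -0.2537 -0.0013]
top mould_top 0.57 [ 0.5335  0.2162 -0.0052]
top ball 0.94 [0.5293 0.2191 0.046 ]
top coupler 0.63 [0.5382 0.2173 0.0185]
top latch_tab 0.64 [0.5333 0.2168 0.0992]
top solder_tin 0.55 [ 0.4964  0.0017 -0.004 ]
top charcoal_block 0.46 [ 0.5323  0.2166 -0.0015]
top charcoal_block 0.45 [ 0.5367 -0.2591 -0.0009]
top pliers 0.67 [ 0.6999 -0.1695 -0.002 ]
top flint_striker 0.52 [ 0.4801  0.4371 -0.0026]
top tweezers 0.4 [ 0.5021 -0.4357  0.0031]
top iron_weight 0.98 [ 0.3661  0.5295 -0.0009]
scene mould_bottom 0.92 [ 0.5293 -0.2596 -0.0027]
scene mould_top 0.87 [ 0.5262  0.2155 -0.0047]
scene ball 0.8 [0.5289 0.2168 0.0457]
scene coupler 0.63 [0.5318 0.2162 0.0188]
scene latch_tab 0.71 [0.5336 0.2148 0.0958]
```

View pics/top0.png

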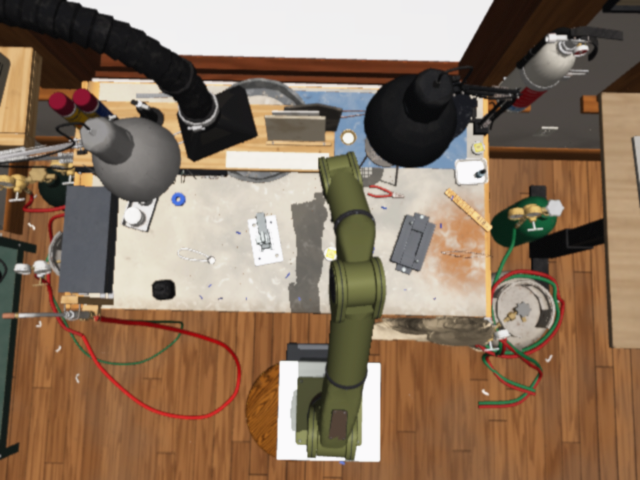

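View pics/scene0.png

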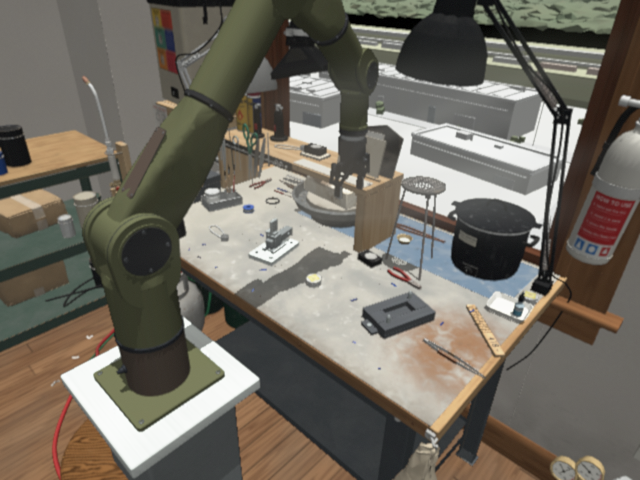

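Both halves show: the plate with its coupler is at the left at top-view pixel (265,240), and the steel bottom half is at the right at (412,242). I'll move over the plate for a close view.

>>> {"op": "arm_command", "data": {"moves": [0.0854, -0.031, -0.013, -0.013, 0, 0, 0, 0.0854, -0.031, -0.013, -0.013, 0, 0, 0, 0.0854, -0.031, -0.013, -0.013, 0, 0, 0, 0.0854, -0.031, -0.013, -0.013, 0, 0, 0, 0.0854, -0.031, -0.013, -0.013, 0, 0, 0, 0.0854, -0.031, -0.013, -0.013, 0, 0, 0, 0.0854, -0.031, -0.013, -0.013, 0, 0, 0, 0.0854, 0, 0, 0, 0, -7, 0, 0.0854, 0, 0, 0, 0, -7, 0, 0.0854, 0, 0, 0, 0, -7, 0]}}

```text
clock: 1.73
eef_pos: [0.5337, 0.2181, 0.2986]
eef_rot: [0.585, -0.584, 0.398, -0.398]
wrist_force: [0.6, -1.5, -0.1]
finger_gap: 0.0853
```

>>> {"op": "arm_command", "data": {"moves": [0.0854, 0, 0, 0, 0, -7, 0, 0.0854, 0, 0, 0, 0, -7, 0, 0.0854, 0, 0, 0, 0, -7, 0, 0.0854, 0, 0, 0, 0, -7, 0, 0.0854, 0, 0, 0, 0, -7, 0, 0.0854, 0, 0, 0, 0, -7, 0, 0.0854, 0, 0, 0, 0, -7, 0, 0.0854, 0, 0, 0, 0, -7, 0, 0.0854, 0, 0, 0, 0, -7, 0, 0.0854, 0, 0, 0, 0, -7, 0]}}

```text
clock: 2.57
eef_pos: [0.534, 0.2169, 0.2982]
eef_rot: [-0.707, 0.707, 0.008, -0.008]
wrist_force: [0.6, 0.3, -0.4]
finger_gap: 0.0852
```

Run:
```python
from h import *
o,R=tool(); print(o['clock'],o['eef_pos'],R.as_matrix().round(3),o['q'])
c,p,d=cam('wrist','w1.png'); find('wrist',c,['mould_top','ball','coupler','latch_tab'])
W=cloud(c,d); np.savez('/tmp/w1.npz',W=W,p=p)
m=(d>0)&(abs(W[...,2]-0.016)<.004)&(abs(W[...,0]-.53)<.12)&(abs(W[...,1]-.216)<.12)&(p.min(2)>150)
print(cv2.minAreaRect((W[m][:,:2]*1000).astype('float32')))
m=(d>0)&(W[...,2]>.085)&(W[...,2]<.13)&(abs(W[...,0]-.53)<.05)&(abs(W[...,1]-.216)<.05)
print(m.sum(),cv2.minAreaRect((W[m][:,:2]*1000).astype('float32')),W[m].min(0),W[m].max(0))
```

```text
2.5667 [0.53404319 0.21686698 0.29815874] [[ 1.     0.    -0.023]
 [ 0.023 -0.     1.   ]
 [ 0.    -1.    -0.   ]] [-0.09496514  0.57952085 -0.64017949  1.57856821  0.37442313  1.1088195
  0.76849636]
wrist coupler 0.8 [0.533  0.2191 0.0135]
wrist latch_tab 0.93 [0.5313 0.2173 0.0973]
((532.5963134765625, 216.48104858398438), (148.5979461669922, 87.85508728027344), 12.859383583068848)
474 ((532.5287475585938, 217.2813720703125), (32.378875732421875, 10.617032051086426), 11.641809463500977) [0.51642672 0.20967734 0.08508273] [0.54806626 0.22495879 0.11832434]
```

View pics/w1.png

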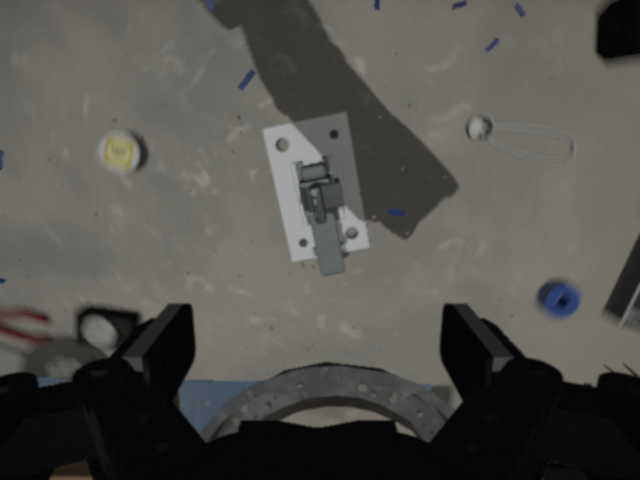

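Over the plate, the stub points down the image (world +x, yaw about 12.5°) and the strap is on the +y side. Before gripping anything I'll look at the bottom half from near.

>>> {"op": "arm_command", "data": {"moves": [0.0854, 0, 0, -0.04, 0, 0, 0, 0.0854, 0, 0, -0.04, 0, 0, 0, 0.0854, 0, 0, -0.04, 0, 0, 0, 0.0854, 0, 0, -0.04, 0, 0, 0, 0.0854, 0, 0, -0.04, 0, 0, 0, 0.0854, 0, 0, -0.04, 0, 0, 0, 0.0854, 0, 0, -0.04, 0, 0, 0, 0.0854, 0, 0, -0.04, 0, 0, 0, 0.0854, 0, 0, -0.04, 0, 0, 0, 0.0854, 0, 0, -0.04, 0, 0, 0]}}

```text
clock: 3.65
eef_pos: [0.5407, -0.1849, 0.2984]
eef_rot: [-0.707, 0.707, 0.005, -0.005]
wrist_force: [0.6, 0.2, 0.7]
finger_gap: 0.0852
```

>>> {"op": "arm_command", "data": {"moves": [0.0854, 0, 0, -0.037, 0, 5, 0, 0.0854, 0, 0, -0.037, 0, 5, 0, 0.0854, 0, 0, 0, 0, 5, 0, 0.0854, 0, 0, 0, 0, 5, 0, 0.0854, 0, 0, 0, 0, 5, 0, 0.0854, 0, 0, 0, 0, 0, 0, 0.0854, 0, 0, 0, 0, 0, 0]}}

```text
clock: 4.23
eef_pos: [0.5391, -0.2566, 0.2982]
eef_rot: [-0.692, 0.692, -0.146, 0.147]
wrist_force: [-0.2, 0.5, -0.2]
finger_gap: 0.0854
```

Run:
```python
from h import *
o,R=tool(); print(o['clock'],o['eef_pos'],R.as_matrix().round(3),o['q'])
c,p,d=cam('wrist','w2.png'); find('wrist',c,['mould_bottom'])
W=cloud(c,d); np.savez('/tmp/w2.npz',W=W,p=p,d=d)
near=(d>0)&(abs(W[...,0]-.533)<.13)&(abs(W[...,1]+.256)<.13)
m=near&(abs(W[...,2]-0.03)<.004)
print(m.sum(),np.median(W[m][:,2]),cv2.minAreaRect((W[m][:,:2]*1000).astype('float32')))
m=near&(W[...,2]>.038)&(W[...,2]<.07)
n,l,s,ce=cv2.connectedComponentsWithStats(m.astype('uint8'))
for i in range(1,n):
    if s[i,4]>8: q=W[l==i]; print(s[i],q.mean(0).round(4),q.min(0).round(4),q.max(0).round(4))
```

```text
4.2333 [ 0.53914178 -0.2566137   0.29824097] [[ 0.914  0.     0.405]
 [-0.405 -0.     0.914]
 [ 0.    -1.    -0.   ]] [ 0.66096369  0.59014464 -0.51951883  1.51950095  0.31320379  1.11529251
  1.22923414]
wrist mould_bottom 0.61 [ 0.5336 -0.2596 -0.    ]
11113 0.03028942761831664 ((535.3639526367188, -259.1822204589844), (100.12576293945312, 160.25535583496094), 71.44329071044922)
[276 136  10  10  80] [ 0.4743 -0.2674  0.0489] [ 0.4698 -0.2724  0.0407] [ 0.4789 -0.2633  0.0534]
[340 236   9  11  80] [ 0.5946 -0.2498  0.0479] [ 0.5913 -0.2549  0.038 ] [ 0.6007 -0.2454  0.0537]
```

View pics/w2.png

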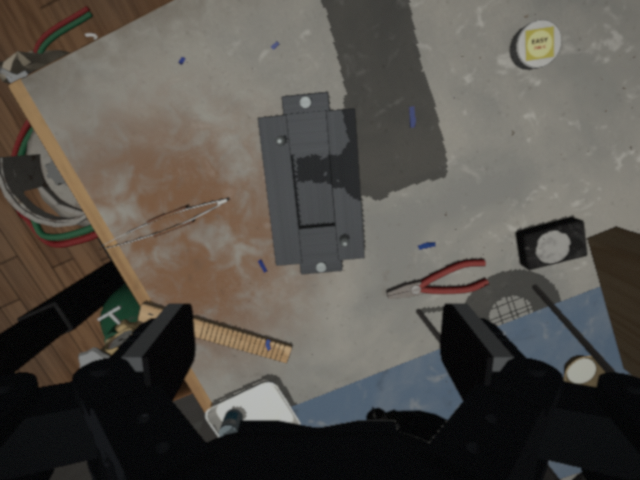

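The pins are at pixels (280,141) and (344,241) in the close view, giving the bottom half's centre as about (0.535, -0.259) with yaw -18.6°. I'll go back to the tab now.

>>> {"op": "arm_command", "data": {"moves": [0.0854, 0, 0, 0, 0, -6, 0, 0.0854, 0, 0, 0, 0, -6, 0, 0.0854, 0, 0, 0, 0, -6, 0, 0.0854, 0, 0, 0, 0, -6, 0, 0.0854, 0, 0, 0, 0, -6, 0, 0.0854, 0, 0, 0, 0, -6, 0, 0.0854, 0.0078, 0, 0.0388, 0, 0, 0, 0.0854, 0.0078, 0, 0.0388, 0, 0, 0, 0.0854, 0.0078, 0, 0.0388, 0, 0, 0, 0.0854, 0.0078, 0, 0.0388, 0, 0, 0]}}

```text
clock: 5.17
eef_pos: [0.5371, -0.097, 0.2982]
eef_rot: [0.703, -0.703, -0.074, 0.074]
wrist_force: [0.4, 0.4, -0.4]
finger_gap: 0.0855
```

>>> {"op": "arm_command", "data": {"moves": [0.0854, 0.0078, 0, 0.0388, 0, 0, 0, 0.0854, 0.0078, 0, 0.0388, 0, 0, 0, 0.0854, 0.0078, 0, 0.0388, 0, 0, 0, 0.0854, 0.0078, 0, 0.0388, 0, 0, 0, 0.0854, 0.0078, 0, 0.0388, 0, 0, 0, 0.0854, 0.0078, 0, 0.0388, 0, 0, 0, 0.0854, 0.0078, 0, 0.0388, 0, 0, 0, 0.0854, 0.0078, 0, 0.0388, 0, 0, 0, 0.0854, 0, 0, 0, 0, 0, 0, 0.0854, 0, 0, 0, 0, 0, 0]}}

```text
clock: 6.0
eef_pos: [0.5327, 0.2217, 0.2983]
eef_rot: [0.704, -0.702, -0.076, 0.076]
wrist_force: [0.5, -1.3, -0.1]
finger_gap: 0.0856
```

```bash
cat >> h.py <<'E'
def state():
    o,R=tool(); M=R.as_matrix(); print(round(o['clock'],2),o['eef_pos'].round(4),'yaw',np.degrees(np.arctan2(M[1,0],M[0,0])).round(2),'ytool',M[:,1].round(3),'F',np.array(o['wrist_force']).round(1),'gap',round(o['finger_gap'],4)); return o,M
E
python3 - <<'E'
from h import *
state(); c,p,d=cam('wrist'); find('wrist',c,['ball','latch_tab','coupler'])
W=cloud(c,d)
m=(d>0)&(abs(W[...,2]-0.016)<.004)&(abs(W[...,0]-.53)<.12)&(abs(W[...,1]-.216)<.12)&(p.min(2)>150)
print(cv2.minAreaRect((W[m][:,:2]*1000).astype('float32')))
m=(d>0)&(W[...,2]>.085)&(W[...,2]<.13)&(abs(W[...,0]-.53)<.05)&(abs(W[...,1]-.216)<.05)
print(m.sum(),cv2.minAreaRect((W[m][:,:2]*1000).astype('float32')),W[m].max(0))
E
```

```text
6.0 [0.5327 0.2217 0.2983] yaw 12.41 ytool [-0.     0.002 -1.   ] F [ 0.5 -1.3 -0.1] gap 0.0856
wrist latch_tab 0.68 [0.4946 0.0022 0.0012]
wrist latch_tab 0.59 [0.5297 0.2161 0.0992]
wrist coupler 0.77 [0.5324 0.2194 0.0162]
((533.0603637695312, 216.03701782226562), (148.03811645507812, 87.4736099243164), 11.67945671081543)
464 ((532.4205322265625, 217.16363525390625), (32.315330505371094, 9.979048728942871), 12.338495254516602) [0.54859171 0.22473437 0.11871   ]
```

>>> {"op": "arm_command", "data": {"moves": [0.0854, -0.001, 0.025, -0.0042, 0, 0, 0, 0.0854, 0, 0.025, 0, 0, 0, 0, 0.0854, 0, 0.025, 0, 0, 0, 0, 0.0854, 0, 0.025, 0, 0, 0, 0, 0.0854, 0, 0.025, 0, 0, 0, 0, 0.0854, 0, 0.02, 0, 0, 0, 0, 0.0854, 0, 0, 0, 0, 0, 0, 0.0854, 0, 0, 0, 0, 0, 0]}}

```text
clock: 6.87
eef_pos: [0.5337, 0.212, 0.1527]
eef_rot: [-0.703, 0.704, 0.073, -0.074]
wrist_force: [-0.0, 0.0, 0.4]
finger_gap: 0.0855
```

Run:
```python
from h import *
state()
```

```text
6.87 [0.5337 0.212  0.1527] yaw 11.89 ytool [-0.001 -0.001 -1.   ] F [-0.   0.   0.4] gap 0.0855
```

>>> {"op": "arm_command", "data": {"moves": [0.0854, 0, 0.015, 0.0053, 0, 0, 0, 0.0854, 0, 0.02, 0, 0, 0, 0, 0.0854, 0, 0.02, 0, 0, 0, 0, 0.0854, 0, 0.0165, 0, 0, 0, 0, 0.0854, 0, 0, 0, 0, 0, 0, 0.0854, 0, 0, 0, 0, 0, 0]}}

```text
clock: 7.37
eef_pos: [0.5335, 0.2189, 0.0828]
eef_rot: [0.703, -0.703, -0.074, 0.073]
wrist_force: [0.3, 1.0, 0.3]
finger_gap: 0.0855
```

>>> {"op": "arm_command", "data": {"moves": [0.035, 0, 0, 0, 0, 0, 0, 0.035, 0, 0, 0, 0, 0, 0, 0.03, 0, 0, 0, 0, 0, 0, 0.03, 0, 0, 0, 0, 0, 0, 0.03, 0, 0, 0, 0, 0, 0], "force": 40}}

```text
clock: 7.78
eef_pos: [0.5329, 0.219, 0.0822]
eef_rot: [0.703, -0.703, -0.074, 0.074]
wrist_force: [-0.4, 0.3, 0.2]
finger_gap: 0.03
```

Run:
```python
from h import *
state(); c,p,d=cam('wrist','w3.png')
W=cloud(c,d)
m=(d>0)&(abs(W[...,2]-0.016)<.004)&(abs(W[...,0]-.53)<.12)&(abs(W[...,1]-.216)<.12)&(p.min(2)>150)
print(cv2.minAreaRect((W[m][:,:2]*1000).astype('float32')))
m=(d>0)&(W[...,2]>.085)&(W[...,2]<.118)&(abs(W[...,0]-.53)<.03)&(abs(W[...,1]-.216)<.012)
print(m.sum(),cv2.minAreaRect((W[m][:,:2]*1000).astype('float32')),W[m].max(0))
```

```text
7.78 [0.5329 0.219  0.0822] yaw 12.0 ytool [ 0.001  0.    -1.   ] F [-0.4  0.3  0.2] gap 0.03
((532.2216796875, 215.831298828125), (150.4571533203125, 89.24102783203125), 10.374720573425293)
2907 ((532.6214599609375, 212.9724884033203), (31.80377769470215, 18.956512451171875), 11.327305793762207) [0.54808407 0.22481006 0.11798507]
```

View pics/w3.png

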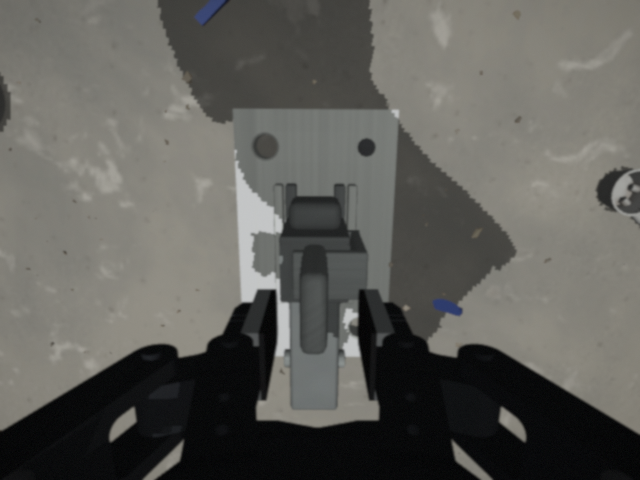

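The tab lies between the pads, centred at pixel 314 against a pad midpoint of 317. I'll close on it and test the lift.

>>> {"op": "arm_command", "data": {"moves": [0.0, 0, 0, -0.001, 0, 0, 0, 0.0, 0, 0, 0, 0, 0, 0, 0.0, 0, 0, 0, 0, 0, 0, 0.0, 0, 0, 0, 0, 0, 0, 0.0, 0, 0, 0, 0, 0, 0, 0.0, 0, -0.005, 0, 0, 0, 0, 0.0, 0, -0.01, 0, 0, 0, 0, 0.0, 0, -0.01, 0, 0, 0, 0, 0.0, 0, 0, 0, 0, 0, 0], "force": 50}}

```text
clock: 8.58
eef_pos: [0.5335, 0.2187, 0.1083]
eef_rot: [0.704, -0.703, -0.075, 0.073]
wrist_force: [0.6, 1.0, -7.4]
finger_gap: 0.0084
```

Run:
```python
from h import *
state(); c,p,d=cam('wrist','w4.png')
W=cloud(c,d)
m=(d>0)&(abs(W[...,2]-0.037)<.006)&(abs(W[...,0]-.53)<.1)&(abs(W[...,1]-.216)<.07)&(p.min(2)>60)
print(m.sum(),np.median(W[m][:,2]),cv2.minAreaRect((W[m][:,:2]*1000).astype('float32')))
```

```text
8.58 [0.5335 0.2187 0.1083] yaw 12.01 ytool [ 0.002  0.002 -1.   ] F [ 0.6  1.  -7.4] gap 0.0084
20376 0.03959177034388639 ((531.4228515625, 217.76425170898438), (145.33657836914062, 90.43989562988281), 11.438751220703125)
```

It carries the full weight (7.4 N) and hangs level. Next I lift it, carry it across, then turn it.

>>> {"op": "arm_command", "data": {"moves": [0, 0, -0.022, 0, 0, 0, 0, 0, 0, -0.022, 0, 0, 0, 0, 0, 0, -0.022, 0, 0, 0, 0, 0, -0.002, 0, -0.01, 0, 0, 0, 0, -0.004, 0, -0.02, 0, 0, 0, 0, -0.0057, 0, -0.0273, 0, 0, 0, 0, -0.0057, 0, -0.0273, 0, 0, 0, 0, -0.0057, 0, -0.0273, 0, 0, 0, 0, -0.0057, 0, -0.0273, 0, 0, 0, 0, -0.0057, 0, -0.0273, 0, 0, 0]}}

```text
clock: 9.47
eef_pos: [0.5323, 0.0452, 0.1711]
eef_rot: [-0.703, 0.704, 0.073, -0.075]
wrist_force: [0.8, -0.0, -8.0]
finger_gap: 0.0083
```

>>> {"op": "arm_command", "data": {"moves": [0, -0.0057, 0, -0.0273, 0, 0, 0, 0, -0.0057, 0, -0.0273, 0, 0, 0, 0, -0.0057, 0, -0.0273, 0, 0, 0, 0, -0.0057, 0, -0.0273, 0, 0, 0, 0, -0.0057, 0, -0.0273, 0, 0, 0, 0, -0.0057, 0, -0.0273, 0, 0, 0, 0, -0.0057, 0, -0.0273, 0, 0, 0, 0, -0.0057, 0, -0.0273, 0, 0, 0, 0, -0.0057, 0, -0.0273, 0, 0, 0, 0, -0.0057, 0, -0.0273, 0, 0, 0]}}

```text
clock: 10.3
eef_pos: [0.5326, -0.2332, 0.1708]
eef_rot: [0.703, -0.703, -0.073, 0.075]
wrist_force: [1.8, 0.3, -8.4]
finger_gap: 0.0083
```

>>> {"op": "arm_command", "data": {"moves": [0, -0.004, 0, -0.02, 0, 0, 0, 0, -0.002, 0, -0.01, 0, 2, 0, 0, 0, 0, 0, 0, 5, 0, 0, 0, 0, 0, 0, 5, 0, 0, 0, 0, 0, 0, 5, 0, 0, 0, 0, 0, 0, 5, 0, 0, 0, 0, 0, 0, 5, 0, 0, 0, 0, 0, 0, 3, 0, 0, 0, 0, 0, 0, 0, 0, 0, 0, 0, 0, 0, 0, 0]}}

```text
clock: 11.13
eef_pos: [0.5344, -0.2606, 0.1718]
eef_rot: [0.699, -0.698, 0.111, -0.109]
wrist_force: [0.7, -0.1, -7.1]
finger_gap: 0.0083
```

Run:
```python
from h import *
o,M=state(); c,p,d=cam('wrist','w5.png'); find('wrist',c,['mould_top','mould_bottom','ball'])
W=cloud(c,d); np.savez('/tmp/w5.npz',W=W,p=p,d=d)
m=(d>0)&(abs(W[...,2]-0.107)<.006)&(abs(W[...,0]-.535)<.11)&(abs(W[...,1]+.259)<.11)
print(m.sum(),np.median(W[m][:,2]),cv2.minAreaRect((W[m][:,:2]*1000).astype('float32')))
print({k:np.round(c[k],3).tolist() for k in ('fx','cx','cy','t')})
```

```text
11.13 [ 0.5344 -0.2606  0.1718] yaw -17.9 ytool [-0.001  0.001 -1.   ] F [ 0.7 -0.1 -7.1] gap 0.0083
21739 0.10345844918516786 ((531.9387817382812, -258.91387939453125), (90.35161590576172, 145.51373291015625), 71.63247680664062)
{'fx': 410.139, 'cx': 317.212, 'cy': 241.392, 't': [0.084, -0.594, 0.191]}
```

View pics/w5.png

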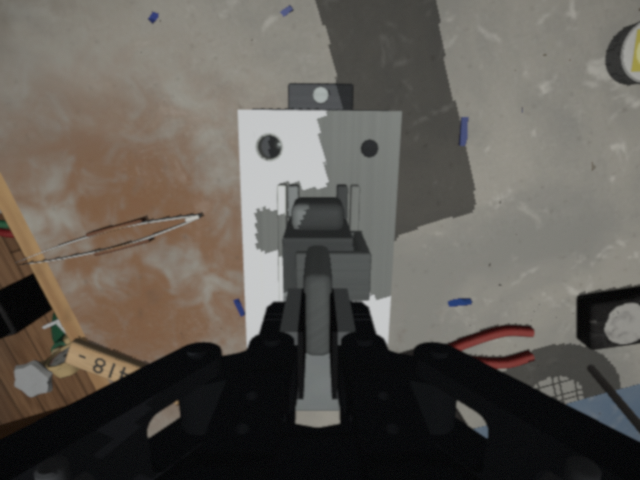

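Run:
```python
from h import *
a=cv2.imread('pics/w5.png')[115:180,230:310]; b=cv2.imread('pics/w2.png')[110:170,250:330]; e=cv2.imread('pics/w2.png')[210:270,310:390]
f=lambda x:cv2.resize(x,(390,300),interpolation=cv2.INTER_NEAREST)
cv2.imwrite('pics/c1.png',np.vstack([np.hstack([f(a),f(b)]),np.hstack([f(e),f(e)*0])]))
z=np.load('/tmp/w5.npz'); W=z['W']
# hole via depth: pixels in hole lower than plate top
s=np.s_[130:165,250:290]; m=(abs(W[s][...,2]-.1035)>.004)
n,l,st,ce=cv2.connectedComponentsWithStats(m.astype('uint8'))
for i in range(1,n):
    if st[i,4]>20: print('hole bbox',st[i],ce[i]+[250,130])
def ray(c,u,v,zz):
    R=np.array(c['R']);o=-R.T@np.array(c['t']);d=R.T@np.array([(u-c['cx'])/c['fx'],(v-c['cy'])/c['fy'],1]);return o+d*(zz-o[2])/d[2]
c=r.calibration('wrist')
for i in range(1,n):
    if st[i,4]>20: print(ray(c,*(ce[i]+[250,130]),.1035))
W=np.load('/tmp/w2.npz')['W']
for bx in [(276,136),(340,236)]:
    P=W[bx[1]-2:bx[1]+14,bx[0]-2:bx[0]+14]; t=P[P[...,2]>.0505]; print('pin top',len(t),t.mean(0).round(4))
```

```text
hole bbox [  8   5  24  25 440] [269.54772727 146.79318182]
[ 0.47361586 -0.26922171  0.1035    ]
pin top 28 [ 0.4744 -0.2666  0.0665]
pin top 23 [ 0.5959 -0.2501  0.0518]
```

View pics/c1.png

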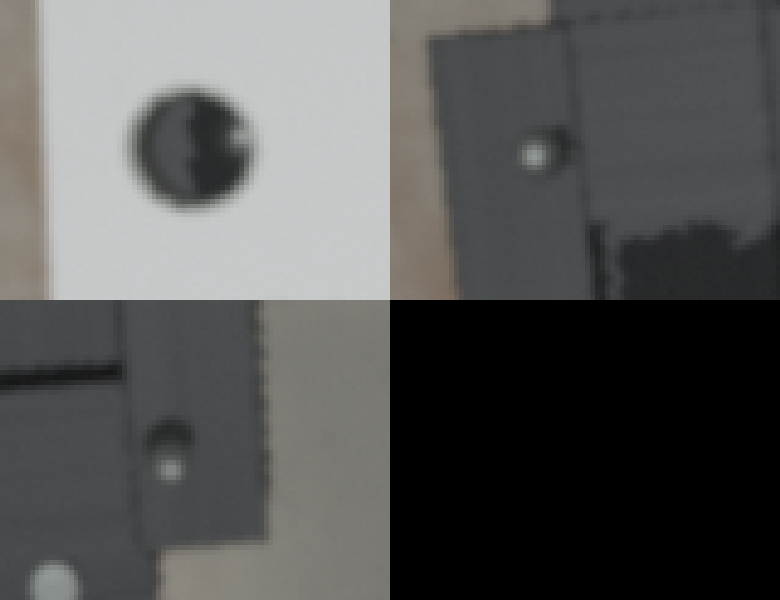

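Run:
```python
from h import *
c=r.calibration('wrist'); o,M=state()
R=np.array(c['R']);C=-R.T@np.array(c['t']); Rt=M.T@R.T; ct=M.T@(C-o['eef_pos'])
print('cam in tool',ct)
def ray(R,C,u,v,zz):
    d=R.T@np.array([(u-c['cx'])/c['fx'],(v-c['cy'])/c['fy'],1]);return (C+d*(zz-C[2])/d[2]).round(4)
print('now pin',ray(R,C,279.2,145.3,.052),'hole',ray(R,C,269.5,146.8,.1035))
M2=np.array([[.914,0,.405],[-.405,0,.914],[0,-1,0]]);p2=np.array([.53914,-.25661,.29824])
R2=(M2@Rt).T;C2=p2+M2@ct
a=ray(R2,C2,279.7,141.4,.052);b=ray(R2,C2,344.9,243.8,.052);print(a,b,'mid',(a+b)/2,np.hypot(*(b-a)[:2]),'yaw',np.degrees(np.arctan2(*(b-a)[1::-1]))-26.98)
z=.1035
```

```text
11.33 [ 0.5349 -0.2614  0.1723] yaw -17.96 ytool [-0.  0. -1.] F [-0.5  0.3 -8.2] gap 0.0083
cam in tool [-0.06480368 -0.16700914  0.00037744]
now pin [ 0.4748 -0.2688  0.052 ] hole [ 0.4736 -0.2692  0.1035]
[ 0.4749 -0.268   0.052 ] [ 0.5966 -0.25    0.052 ] mid [ 0.53575 -0.259    0.052  ] 0.12302394075951237 yaw -18.56668136201592
```

The pin nose shows in the hole, about 1.3 mm to the right of its centre. I'll apply a small correction, lower to just above the pins and check again.

>>> {"op": "arm_command", "data": {"moves": [0, 0.001, 0, 0.0012, 0, 0.4, 0, 0, 0, 0.006, 0, 0, 0, 0, 0, 0, 0.008, 0, 0, 0, 0, 0, 0, 0.008, 0, 0, 0, 0, 0, 0, 0.006, 0, 0, 0, 0, 0, 0, 0, 0, 0, 0, 0, 0, 0, 0, 0, 0, 0, 0, 0, 0, 0, 0, 0, 0, 0]}}

```text
clock: 12.0
eef_pos: [0.5367, -0.2607, 0.1446]
eef_rot: [0.698, -0.698, 0.113, -0.113]
wrist_force: [-0.6, -0.1, -7.5]
finger_gap: 0.0082
```

Run:
```python
from h import *
o,M=state(); c,p,d=cam('wrist','w6.png')
W=cloud(c,d)
m=(d>0)&(W[...,2]>.06)&(W[...,2]<.085)&(abs(W[...,0]-.535)<.11)&(abs(W[...,1]+.259)<.11)&(p.min(2)>60)
print(np.median(W[m][:,2]),cv2.minAreaRect((W[m][:,:2]*1000).astype('float32')))
u,v=map(int,px(c,[.4749,-.268,.073])); print(u,v)
cv2.imwrite('pics/c2.png',cv2.resize(cv2.imread('pics/w6.png')[v-30:v+30,u-40:u+40],(640,480),interpolation=cv2.INTER_NEAREST)); print('off',u-40,v-30)
```

```text
12.0 [ 0.5367 -0.2607  0.1446] yaw -18.4 ytool [ 0.  0. -1.] F [-0.6 -0.1 -7.5] gap 0.0082
0.07617301783816204 ((534.3803100585938, -259.57421875), (90.4388427734375, 145.5955047607422), 71.08318328857422)
270 145
off 230 115
```

View pics/c2.png

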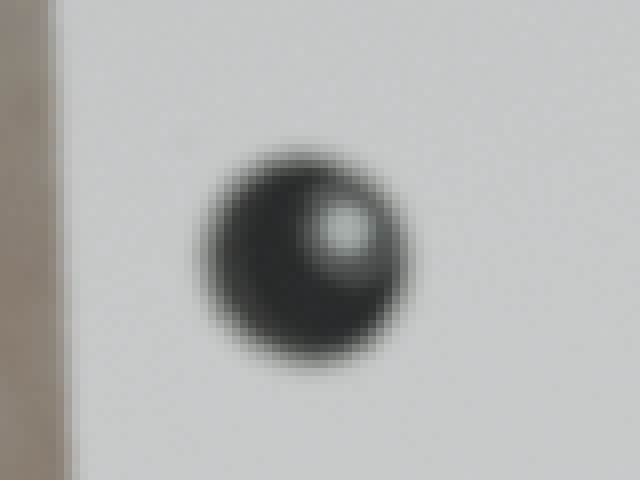

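```bash
cat >> h.py <<'E'
def ray(c,u,v,zz):
    R=np.array(c['R']);C=-R.T@np.array(c['t']);d=R.T@np.array([(u-c['cx'])/c['fx'],(v-c['cy'])/c['fy'],1]);return C+d*(zz-C[2])/d[2]
def shift(hole,pin,zt):
    c=r.calibration('wrist');o,M=state();h=ray(c,*hole,zt);q=ray(c,*pin,.052);print('hole',h.round(4),'pin',q.round(4),'tool shift x,y,z',(M.T@(q-h)).round(4))
E
python3 -c "
from h import *
shift((268.5,147.25),(273.1,144.0),.0762)"
```

```text
12.05 [ 0.5368 -0.2607  0.1449] yaw -18.4 ytool [ 0.001 -0.    -1.   ] F [ 0.3  0.3 -7. ] gap 0.0082
hole [ 0.4757 -0.2688  0.0762] pin [ 0.4748 -0.2684  0.052 ] tool shift x,y,z [-0.001   0.0242  0.0001]
```

>>> {"op": "arm_command", "data": {"moves": [0, -0.001, 0, 0.0004, 0, -0.2, 0, 0, 0, 0.003, 0, 0, 0, 0, 0, 0, 0.003, 0, 0, 0, 0, 0, 0, 0.003, 0, 0, 0, 0, 0, 0, 0.003, 0, 0, 0, 0, 0, 0, 0.003, 0, 0, 0, 0, 0, 0, 0, 0, 0, 0, 0]}}

```text
clock: 12.63
eef_pos: [0.535, -0.2599, 0.1288]
eef_rot: [0.698, -0.698, 0.112, -0.111]
wrist_force: [-0.8, 0.7, -7.6]
finger_gap: 0.0083
```

```bash
cat > look.py <<'E'
from h import *
import sys
o,M=state(); c,p,d=cam('wrist','w%s.png'%sys.argv[1]); W=cloud(c,d); lo,hi=map(float,sys.argv[2:])
m=(d>0)&(W[...,2]>lo)&(W[...,2]<hi)&(abs(W[...,0]-.535)<.11)&(abs(W[...,1]+.259)<.11)&(p.min(2)>60)
P=W[m]; A=np.c_[P[:,0]-.535,P[:,1]+.259,np.ones(len(P))]; f=np.linalg.lstsq(A,P[:,2],rcond=None)[0]
print('top z',np.median(P[:,2]).round(4),'tilt deg',np.degrees(f[:2]).round(2),cv2.minAreaRect((P[:,:2]*1000).astype('float32')))
E
python3 look.py 7 .052 .075
```

```text
12.63 [ 0.535  -0.2599  0.1288] yaw -18.2 ytool [-0.001  0.    -1.   ] F [-0.8  0.7 -7.6] gap 0.0083
top z 0.0604 tilt deg [ 0.53 -0.24] ((532.3892211914062, -258.6565246582031), (90.65021514892578, 145.4405059814453), 71.34309387207031)
```

The underside is 8 mm below the pin tips and the wrist still reads the full weight, so the holes are threading. Continuing down.

>>> {"op": "arm_command", "data": {"moves": [0, 0, 0.003, 0, 0, 0, 0, 0, 0, 0.003, 0, 0, 0, 0, 0, 0, 0.003, 0, 0, 0, 0, 0, 0, 0.002, 0, 0, 0, 0, 0, 0, 0, 0, 0, 0, 0]}}

```text
clock: 13.1
eef_pos: [0.5351, -0.2599, 0.118]
eef_rot: [0.698, -0.698, 0.112, -0.111]
wrist_force: [0.4, -0.1, -8.0]
finger_gap: 0.0087
```

```bash
python3 look.py 8 .042 .065
```

```text
13.1 [ 0.5351 -0.2599  0.118 ] yaw -18.19 ytool [-0.001  0.    -1.   ] F [ 0.4 -0.1 -8. ] gap 0.0087
top z 0.0497 tilt deg [ 0.49 -0.26] ((532.8092041015625, -258.8394470214844), (90.34503173828125, 146.16111755371094), 71.205078125)
```

>>> {"op": "arm_command", "data": {"moves": [0, 0, 0.002, 0, 0, 0, 0, 0, 0, 0.0015, 0, 0, 0, 0, 0, 0, 0.001, 0, 0, 0, 0, 0, 0, 0, 0, 0, 0, 0]}}

```text
clock: 13.48
eef_pos: [0.5358, -0.2601, 0.1143]
eef_rot: [-0.698, 0.698, -0.112, 0.112]
wrist_force: [-1.0, -0.1, -6.4]
finger_gap: 0.0083
```

```bash
python3 look.py 9 .038 .058
```

```text
13.48 [ 0.5358 -0.2601  0.1143] yaw -18.2 ytool [ 0. -0. -1.] F [-1.  -0.1 -6.4] gap 0.0083
top z 0.0463 tilt deg [ 0.3  -0.24] ((533.4559936523438, -258.8992919921875), (90.38050079345703, 145.96511840820312), 71.2270278930664)
```

>>> {"op": "arm_command", "data": {"moves": [0, 0, 0.001, 0, 0, 0, 0, 0, 0, 0, 0, 0, 0, 0]}}

```text
clock: 13.7
eef_pos: [0.5361, -0.2601, 0.1136]
eef_rot: [-0.698, 0.698, -0.111, 0.112]
wrist_force: [0.8, 0.5, -2.1]
finger_gap: 0.0083
```

>>> {"op": "arm_command", "data": {"moves": [0, 0, 0.0008, 0, 0, 0, 0, 0, 0, 0, 0, 0, 0, 0]}}

```text
clock: 13.87
eef_pos: [0.5361, -0.2601, 0.1127]
eef_rot: [-0.698, 0.698, -0.111, 0.112]
wrist_force: [-0.2, -0.2, -2.0]
finger_gap: 0.0086
```

```bash
python3 look.py 10 .038 .058
```

```text
13.87 [ 0.5361 -0.2601  0.1127] yaw -18.2 ytool [ 0.001 -0.    -1.   ] F [-0.2 -0.2 -2. ] gap 0.0086
top z 0.0463 tilt deg [ 0.31 -0.25] ((533.3271484375, -258.87322998046875), (90.3576889038086, 145.74412536621094), 71.25228881835938)
```

The wrist now reads only the coupler's weight (-2 N), and the plate top is at 46 mm, so the mould is closed. I'll settle slightly and pull the latch along tool +z.

>>> {"op": "arm_command", "data": {"moves": [0, 0, 0.0006, 0, 0, 0, 0, 0, 0, 0, 0.004, 0, 0, 0, 0, 0, 0, 0.004, 0, 0, 0, 0, 0, 0, 0.004, 0, 0, 0, 0, 0, 0, 0.004, 0, 0, 0, 0, 0, 0, 0.002, 0, 0, 0, 0, 0, 0, 0, 0, 0, 0], "force": 60}}

```text
clock: 14.5
eef_pos: [0.5416, -0.2429, 0.1119]
eef_rot: [-0.698, 0.698, -0.111, 0.112]
wrist_force: [-0.8, -3.3, -0.8]
finger_gap: 0.0082
```

```bash
python3 look.py 11 .038 .058
```

```text
14.5 [ 0.5416 -0.2429  0.1119] yaw -18.17 ytool [ 0.001 -0.001 -1.   ] F [-0.8 -3.3 -0.8] gap 0.0082
top z 0.0463 tilt deg [0.5  0.21] ((535.5819091796875, -259.66021728515625), (90.46793365478516, 150.47056579589844), 71.33373260498047)
```

View pics/w11.png

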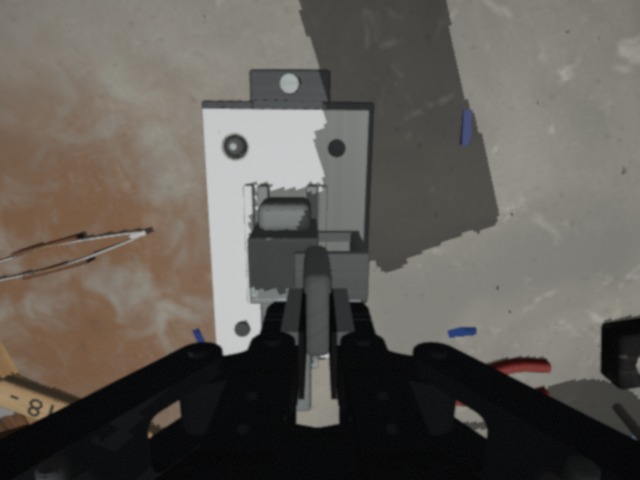

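The plate lies closed on the pins (pin in its hole at pixel (235,147)), and the latch is drawn about 18 mm to the right with the coupler still in place. I'll pull a little further, to the stop.

>>> {"op": "arm_command", "data": {"moves": [0, 0, 0, 0.0015, 0, 0, 0, 0, 0, 0, 0.001, 0, 0, 0, 0, 0, 0, 0, 0, 0, 0]}}

```text
clock: 14.8
eef_pos: [0.5423, -0.2407, 0.1118]
eef_rot: [-0.698, 0.698, -0.112, 0.112]
wrist_force: [-0.3, -4.4, 0.1]
finger_gap: 0.0078
```

```bash
python3 -c "
from h import *
for i in range(3): state(); r.read_camera('top')"
```

```text
14.8 [ 0.5423 -0.2407  0.1118] yaw -18.21 ytool [ 0.001 -0.    -1.   ] F [-0.3 -4.4  0.1] gap 0.0078
14.85 [ 0.5422 -0.2408  0.1118] yaw -18.2 ytool [ 0.001 -0.    -1.   ] F [ 0.2 -4.4  0.6] gap 0.0081
14.9 [ 0.5422 -0.2409  0.1118] yaw -18.21 ytool [ 0.001 -0.    -1.   ] F [ 0.7 -4.1  0.8] gap 0.0077
```

>>> {"op": "arm_command", "data": {"moves": [0, 0, -0.002, 0, 0, 0, 0, 0, 0, -0.003, 0, 0, 0, 0, 0, 0, 0, 0, 0, 0, 0]}}

```text
clock: 15.2
eef_pos: [0.5408, -0.2404, 0.1165]
eef_rot: [0.698, -0.698, 0.113, -0.111]
wrist_force: [-2.1, -3.7, -1.5]
finger_gap: 0.0079
```

```bash
python3 look.py 12 .038 .058
```

```text
15.2 [ 0.5408 -0.2404  0.1165] yaw -18.21 ytool [-0.002  0.    -1.   ] F [-2.1 -3.7 -1.5] gap 0.0079
top z 0.0466 tilt deg [ 0.3  -0.14] ((535.5414428710938, -257.33673095703125), (90.35401916503906, 149.88787841796875), 71.29534149169922)
```

The plate stayed down (top at 46.6 mm, force about the coupler's weight) while the coupler rose 5 mm. Lifting off.

>>> {"op": "arm_command", "data": {"moves": [0, 0, -0.004, 0, 0, 0, 0, 0, 0, -0.008, 0, 0, 0, 0, 0, 0, -0.01, 0, 0, 0, 0, 0, 0, -0.014, 0, 0, 0, 0, 0, 0, -0.02, 0, 0, 0, 0, 0, 0, -0.025, 0, 0, 0, 0, 0, 0, -0.025, 0, 0, 0, 0, 0, 0, -0.015, 0, 0, 0, 0, 0, 0, 0, 0, 0, 0, 0, 0, 0, 0, 0, 0, 0]}}

```text
invalid input
```

>>> {"op": "arm_command", "data": {"moves": [0, 0, -0.01, 0, 0, 0, 0, 0, 0, 0, 0, 0, 0, 0, 0, 0, 0, 0, 0, 0, 0, 0, 0, 0, 0, 0, 0, 0]}}

```text
clock: 15.58
eef_pos: [0.5418, -0.2405, 0.1272]
eef_rot: [-0.698, 0.698, -0.112, 0.112]
wrist_force: [-2.9, -3.5, -0.5]
finger_gap: 0.0078
```

```bash
python3 look.py 13 .036 .062
python3 - <<'E'
from h import *
c=cam('scene','s13.png')[0]
find('scene',c,['coupler','ball','mould_top','latch_tab','solder_tin','pliers'])
u,v=map(int,px(c,[.535,-.259,.1])); im=cv2.imread('pics/s13.png'); u=min(max(u,120),520)
a=cv2.resize(im[v-90:v+90,u-120:u+120],(800,600)); b=cv2.imread('pics/w13.png')
cv2.imwrite('pics/c3.png',np.hstack([cv2.resize(a,(400,300)),cv2.resize(b,(400,300))]))
E
```

```text
15.58 [ 0.5418 -0.2405  0.1272] yaw -18.2 ytool [ 0. -0. -1.] F [-2.9 -3.5 -0.5] gap 0.0078
top z 0.0463 tilt deg [0.33 0.14] ((535.6859741210938, -257.48980712890625), (90.53919219970703, 150.06918334960938), 71.46907043457031)
scene coupler 0.96 [ 0.5362 -0.2554  0.0634]
scene ball 0.91 [ 0.532  -0.2584  0.0775]
scene ball 0.73 [ 0.5384 -0.2451  0.1419]
scene mould_top 0.95 [ 0.532  -0.2592  0.0282]
scene latch_tab 0.71 [ 0.5355 -0.2432  0.1458]
scene solder_tin 0.52 [ 0.4915  0.0023 -0.0006]
scene pliers 0.42 [ 0.6944 -0.1731 -0.0012]
```

View pics/c3.png

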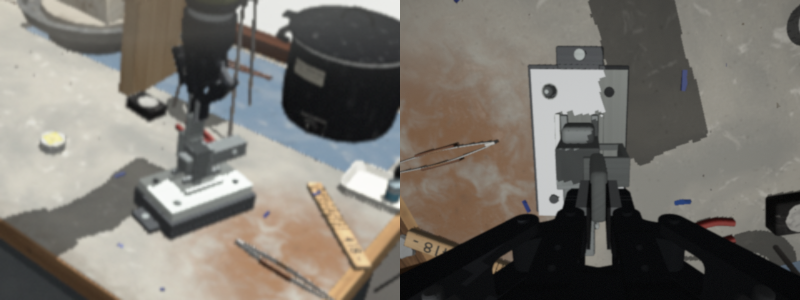

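The first call was refused (malformed), so the coupler is only 15 mm up. The plate stays closed. Lifting the rest.

>>> {"op": "arm_command", "data": {"moves": [0, 0, -0.006, 0, 0, 0, 0, 0, 0, -0.01, 0, 0, 0, 0, 0, 0, -0.012, 0, 0, 0, 0, 0, 0, -0.014, 0, 0, 0, 0, 0, 0, -0.018, 0, 0, 0, 0, 0, 0, -0.02, 0, 0, 0, 0, 0, 0, -0.02, 0, 0, 0, 0, 0, 0, -0.014, 0, 0, 0, 0, 0, 0, -0.006, 0, 0, 0, 0, 0, 0, 0, 0, 0, 0, 0]}}

```text
clock: 16.82
eef_pos: [0.5444, -0.2388, 0.2495]
eef_rot: [0.699, -0.698, 0.109, -0.113]
wrist_force: [0.2, -0.1, -3.2]
finger_gap: 0.008
```

>>> {"op": "arm_command", "data": {"moves": [0, 0, 0, 0, 0, 0, 0, 0, 0, 0, 0, 0, 0, 0, 0, 0, 0, 0, 0, 0, 0, 0, 0, 0, 0, 0, 0, 0]}}

```text
clock: 17.15
eef_pos: [0.5415, -0.2402, 0.2458]
eef_rot: [0.698, -0.698, 0.112, -0.111]
wrist_force: [0.1, 0.5, -3.1]
finger_gap: 0.0077
```

```bash
python3 look.py 14 .036 .062
python3 - <<'E'
from h import *
c,p,d=cam('scene','s14.png')
find('scene',c,['coupler','ball','mould_top','latch_tab','solder_tin','pliers'])
for o in r.trace('scene','coupler')[:1]:
    P=cloud(c,d)[o['mask']]; print('coupler lowest z',np.percentile(P[:,2],[1,3,10,50,99]).round(3))
u,v=map(int,px(c,[.535,-.259,.12])); im=cv2.imread('pics/s14.png')
a=im[v-90:v+90,u-120:u+120]; b=cv2.imread('pics/w14.png')
cv2.imwrite('pics/c4.png',np.hstack([cv2.resize(a,(400,300)),cv2.resize(b,(400,300))]))
E
```

```text
17.15 [ 0.5415 -0.2402  0.2458] yaw -18.19 ytool [-0.001  0.001 -1.   ] F [ 0.1  0.5 -3.1] gap 0.0077
top z 0.0463 tilt deg [0.49 0.08] ((535.830322265625, -257.63763427734375), (90.24565887451172, 150.0993194580078), 71.21027374267578)
scene coupler 0.62 [ 0.5408 -0.2377  0.1786]
scene coupler 0.36 [4.718e-01 4.391e-01 2.000e-04]
scene ball 0.81 [ 0.5324 -0.2565  0.0765]
scene mould_top 0.65 [ 0.5314 -0.2567  0.026 ]
scene latch_tab 0.45 [ 0.5374 -0.2401  0.2618]
scene solder_tin 0.48 [ 0.4884  0.0062 -0.0016]
scene pliers 0.61 [ 0.6922 -0.1717 -0.0014]
coupler lowest z [-0.002  0.009  0.185  0.215  0.276]
```

View pics/c4.png

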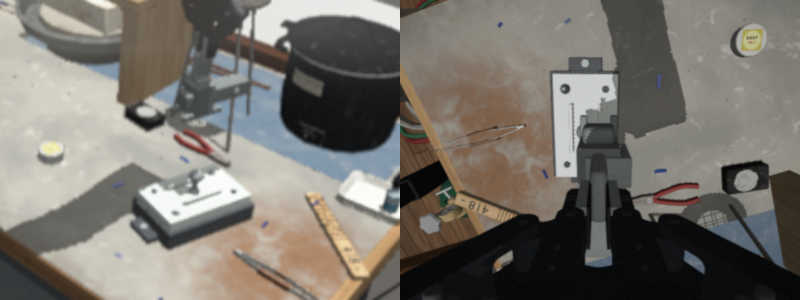

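The coupler is held in the air with its underside at about 0.18 m, while the ball top is at 0.087 m. The mould is closed and nothing else has moved. Handing in.

```bash
python3 -c "
from station import r
print(r.job_done())"
```

```text
the job is handed in; nothing more can be done
None
```

The job is done and handed in at about 17 s. I carried the plate over by the latch tab, lowered it onto the pins until flush, pulled the latch about 20 mm to its stop, and lifted the coupler off.

**Last checks**
- **Mould closed:** the plate top measured 46.3 mm (46 mm nominal). Its yaw is about -18.8° against -18.6° for the bottom half, and its centre is within about 1.5 mm by the wrist camera.
- **Coupler clear:** its underside is at about 0.18 m, roughly 9 cm above the top of the ball. It is held still at 3.1 N, about its own weight.
- **Other things on the bench:** the tin and pliers measured within about 1 cm of their starting readings, with some scatter in the readings. I did not measure the other four items again, and the arm never came near them.

**What disagreed or failed**
- **Refused command:** one move call was refused as malformed during the lift-off. The next call simply lifted less, and nothing was harmed.
- **Coupler mask:** it included a few stray pixels near the bench, so I took its height from the position network and the arm pose instead.
- **Fitted tilt:** about 0.5° or less on the plate. It was the same size while hanging and when flush, so I put it down to camera error.

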